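# Release a tube from its push-fit and stand it in the nest plate

### The job

Take the plain straight tube out of its push-fit fitting: push the fitting's collet ring fully down (it stays down), and with the ring still down pull the tube straight out. Then stand the tube upright on its foot in the empty hole of the nest plate, let go of it, and leave the turned metal hub in the plate where it is.

Things in the scene. Friction and masses are not known exactly. Their poses are not given: they have to be found in the camera images.
- tube: Plain straight metal tube, 12 mm diameter, 74 long, open top, flat foot flange 20 across, 5 high; 50 g. Origin: centre under the foot; z up the tube. Starts upright in a fixed block 70x70x40 mm, in a 23 mm bore with its floor 15 above the bench (tube top at 89). Jaws lock the foot (2 mm of play) until the ring is down. Blocks nearby hold a low capped plug and a bent elbow: not part of the job.
- fitting_ring (a joint): Flat black collet ring around the tube on its block: 48 mm outside, 24 inside, 6 thick, top face 55 mm above the bench. Slides straight down: 0 = up, locked; 0.008 m = fully down, free (top at 47). About 4 N moves it; hard stop at 8 mm; it stays where pushed. The tube rises 34 mm above it at first, 42 when down: open fingers can straddle the tube and push it on both sides.
- nest_hole (a point): Centre of the nest plate's one empty hole, at bench level (z = 0), where the tube's foot stands on the bench. The plate is fixed, square, 180x180x5 mm on posts, top 25 mm above the bench, turned any way; four round 48 mm holes in a square 80 mm apart. The two next to the empty one hold black rubber rings up to 30 mm above the bench; the one diagonally opposite holds the hub.
- hub: Turned metal hub standing on the bench in the nest plate's hole, 42 mm across, 44 mm high, waisted; 0.3 kg, loose. Origin: centre of its underside; z up. It stays where it is.
Things that resemble listed ones, but are neither listed nor needed, are in the scene too. Leave any blue or orange look-alike of the part that bears fitting_ring alone.

How it is judged:
By the outcome, as a careful person would: the job done as asked, in the order asked, and still so for the second after the job is handed in, with the robot touching nothing.
It also fails if it takes over 42 s, if anything falls off the work surface, if the arm or the gripper's body presses on something with over 40 N, if the wrist force passes 120 N, or if a joint passes its speed limit or range.

### The arm

A 6-joint arm with a two-finger parallel gripper is mounted at the origin on the work surface. World frame = base frame: x ahead of the robot, y to its left, z up, the work surface at z = 0. Lengths are in mm, angles in rad, forces in N, time in s.
With the tool pointing down it reaches from about 350 to 975 mm from the base axis. Payload 7.1 kg.
Tool frame: the origin (TCP) lies at the very end of the fingers, on their centre line; the grasp point (between the pads) lies 19 mm behind it (ctrl.grip_point_offset is the distance from the TCP to the grasp point, in mm); z points along the fingers, y is the direction in which the jaws open and shut (so a half turn about z gives the same grasp; the last joint's range is limited). The gripper opens to 88 mm and grips with 3 to 60 N. Pads are 20 mm wide; open, the fingers measure 115 mm over their backs; the gripper's body (75 mm by 178 mm) begins 61 mm behind the grasp point.
Start: joints at [1.327, 0.423, 1.63, -0, 1.089, -0.019], TCP at [139.288, 609.265, 222.675] pointing down, gripper open.
Joint ranges: [-3, 3], [-0.9, 2.11], [0.09, 2.58], [-1.31, 4.45], [0.11, 2.69], [-2.54, 2.54]. Speed limits (rad/s): [2.39, 2.39, 3.01, 3.14, 3.14, 3.14].

### API

Orientations are given as a rotation vector (axis times angle).
In Python, from workcell import ctrl gives the robot as it stands.
- The arm moves only by the tool move_arm, never from a script. Its argument "increments" is one flat list of numbers, 5 for each row, row after row: the closure in counts, from 0 (fully open) to 255 (shut), then the shift along the tool's x, y, z in mm, then the turn about the tool's z in degrees. In form: [grip, dx, dy, dz, yaw, grip, dx, dy, dz, yaw, ...]. A call has 1 to 12 rows; each row is the pose to reach, as a shift and turn from the pose measured when the call began, along the tool's axes at that moment; what a row does not reach only later rows make up. A row lasts 1/8 s, in which the tool goes at most 62.5 mm and 10.7 degrees, less where a joint would pass 70% of its speed; a pose out of reach is approached as far as the arm can. A call with a gripper value outside its range is refused whole. The fingers move at their own pace and stop on an object; the grip force is fixed at half the most. Time passes only in rows, so rows that repeat a pose let the fingers close. It gives the time, the measured TCP pose, the force and the opening at its end, in the units of the state.
- ctrl.get_obs(): the state, without advancing time (a new reading comes with each control period).
- ctrl.get_image(name): name is "scene" or "top" or "wrist"; returns a dict with "frame" (400x640x3 uint8, red, green, blue), "vertical_fov" (degrees; the focal length in pixels is half the picture's height over the tangent of half this angle, whatever the lens; pixels are square), "cx", "cy" (the principal point, pixels), "pose" (4x4, takes a point from camera to world coordinates); the wrist camera has in their place "mount" (4x4, takes a point from camera to tool coordinates, whose origin is the TCP and whose axes are the flange's). Camera axes: x right, y down, z forward; pixel columns grow to the right and rows downward; lengths in mm; the calibration is good to about 2 mm. A picture is of the moment at which its call begins: read the wrist's pose just before it. There is no depth.
- ctrl.close_job(): hands the job in, once; it reports no verdict.
The state is a dict: "t": time; "qpos": joint angles; "qvel": joint speeds; "joint_torque": joint torques, N m; "ee_pos": TCP position; "orientation": TCP orientation; "ft_force": force on the tool from outside, world axes, zero at the start; "moment": the same for the moment, N m; "width": finger opening in mm.
Only numpy, scipy, OpenCV 4.12 (cv2) and the standard library are available. Lean on these libraries where they do the work, as an engineer would, in place of code of your own. Each camera call takes 0.05 s, during which the arm holds its last target.

## Working session

There is one attempt and no reset: what is moved stays moved. The work goes in short steps, Python scripts to look and compute and a tool call to move; the robot and the scene stay as the last step left them, time stands still between calls to the robot, and variables do not carry over. Pictures are saved under pics/ and viewed, and the job is handed in when it is done.

Besides the shell and the picture viewer there is one more tool, called after "Request:" as a command line: name --argument value ..., lists and objects as JSON in quotes. move_arm: Moves the arm, as the interface text tells. Its arguments: {"type":"object","properties":{"increments":{"type":"array","items":{"type":"number"}}},"required":["increments"]}

```bash
mkdir -p pics
cat > h.py <<'E'
import numpy as np, cv2
from workcell import ctrl
from scipy.spatial.transform import Rotation as R
def cap(n,f):
    o=ctrl.get_obs(); im=ctrl.get_image(n)
    if 'pose' in im: P=np.array(im['pose'])
    else:
        T=np.eye(4);T[:3,:3]=R.from_rotvec(o['orientation']).as_matrix();T[:3,3]=o['ee_pos'];P=T@np.array(im['mount'])
    fr=np.array(im['frame']); F=fr.shape[0]/2/np.tan(np.radians(im['vertical_fov'])/2)
    cv2.imwrite('pics/'+f+'.png',fr[:,:,::-1]); np.savez('pics/'+f+'.npz',fr=fr,P=P,F=F,c=[im['cx'],im['cy']])
    return fr,P,F,(im['cx'],im['cy'])
def load(f):
    d=np.load('pics/'+f+'.npz'); return d['fr'],d['P'],float(d['F']),d['c']
def ray(D,u,v):
    fr,P,F,c=D; d=P[:3,:3]@np.array([(u-c[0])/F,(v-c[1])/F,1]); return P[:3,3],d
def onz(D,u,v,z):
    o,d=ray(D,u,v); return o+d*(z-o[2])/d[2]
def proj(D,p):
    fr,P,F,c=D; q=np.linalg.inv(P)@np.append(p,1); return q[0]/q[2]*F+c[0],q[1]/q[2]*F+c[1]
E
python3 - <<'E'
from h import *
for n in ['scene','top','wrist']:
    D=cap(n,n+'0'); print(n,D[1].round(2).tolist(),D[2],D[3])
print(ctrl.get_obs(), ctrl.grip_point_offset)
E
```

```text
scene [[-0.3, 0.73, -0.61, 1124.74], [0.95, 0.23, -0.19, 341.6], [-0.0, -0.64, -0.77, 884.28], [0.0, 0.0, 0.0, 1.0]] 380.5805523648839 (320.65151335306496, 200.26902842121703)
top [[0.0, -0.99, 0.14, 325.99], [-1.0, -0.0, 0.0, 106.1], [-0.0, -0.14, -0.99, 1147.08], [0.0, 0.0, 0.0, 1.0]] 463.2332640303346 (318.342470589646, 206.9619782413272)
wrist [[0.22, 0.94, 0.24, 72.63], [0.97, -0.22, -0.06, 625.2], [-0.0, 0.25, -0.97, 383.59], [0.0, 0.0, 0.0, 1.0]] 300.4054891292206 (319.985155586976, 200.5825127981604)
{'t': 0.15, 'qpos': array([ 1.32698946e+00,  4.23712258e-01,  1.63050013e+00, -4.40774627e-05,
        1.08861759e+00, -1.90343979e-02]), 'qvel': array([ 7.11437916e-04, -1.17608753e-03, -1.81978615e-03, -2.10217650e-03,
        9.81271655e-05,  1.22217159e-04]), 'joint_torque': array([-1.17755098e-04, -5.44982779e+01, -2.73918557e+01,  6.44646934e-02,
        2.04565498e-02, -8.98767439e-05]), 'ee_pos': array([139.20452113, 608.85013236, 222.05658269]), 'orientation': array([-3.52283132e-01, -3.12165368e+00,  1.93478470e-03]), 'ft_force': array([0.11608206, 0.26003794, 0.14455989]), 'moment': array([ 0.02559482, -0.00644844, -0.05456138]), 'width': 87.97339083711435} 18.700000000000003
```

View pics/scene0.png

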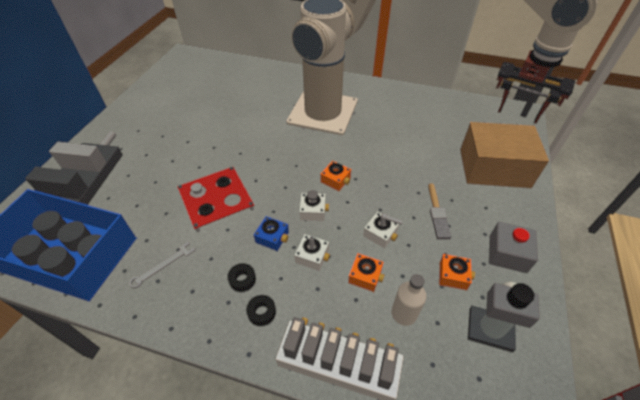

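View pics/top0.png

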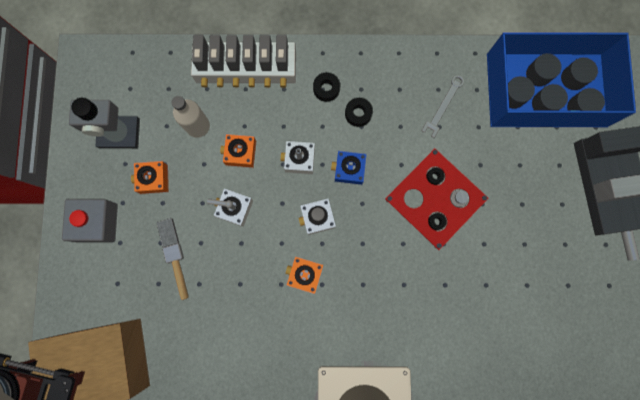

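View pics/wrist0.png

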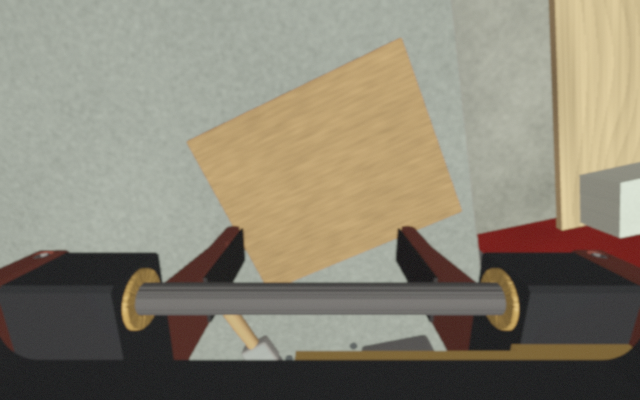

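Run:
```python
from h import *
a=load('top0')[0][130:260,190:350]; b=load('top0')[0][140:260,380:500]
cv2.imwrite('pics/z1.png',cv2.resize(a,(800,600),interpolation=cv2.INTER_CUBIC)[:,:,::-1])
cv2.imwrite('pics/z2.png',cv2.resize(b,(600,600),interpolation=cv2.INTER_CUBIC)[:,:,::-1])
a=load('scene0')[0][155:275,170:410]
cv2.imwrite('pics/z3.png',cv2.resize(a,(800,400),interpolation=cv2.INTER_CUBIC)[:,:,::-1])
```

```text
(no output)
```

View pics/z1.png

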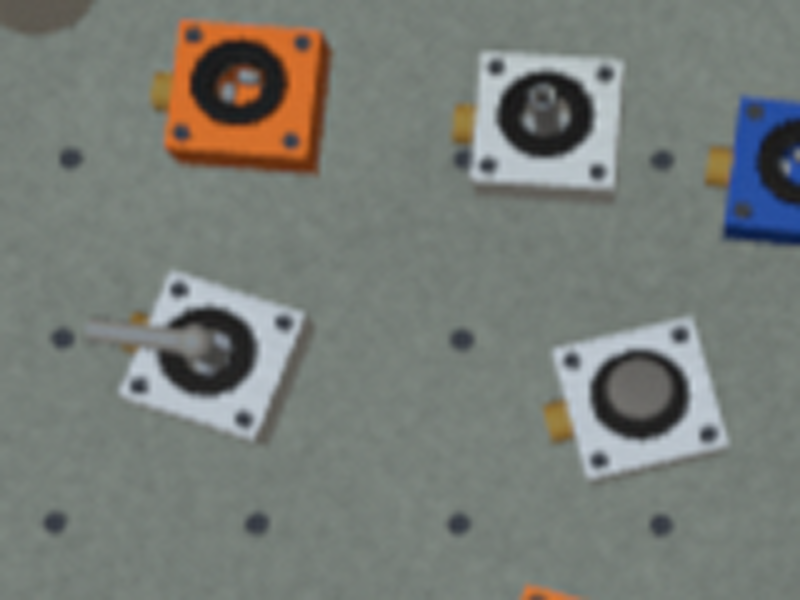

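View pics/z2.png

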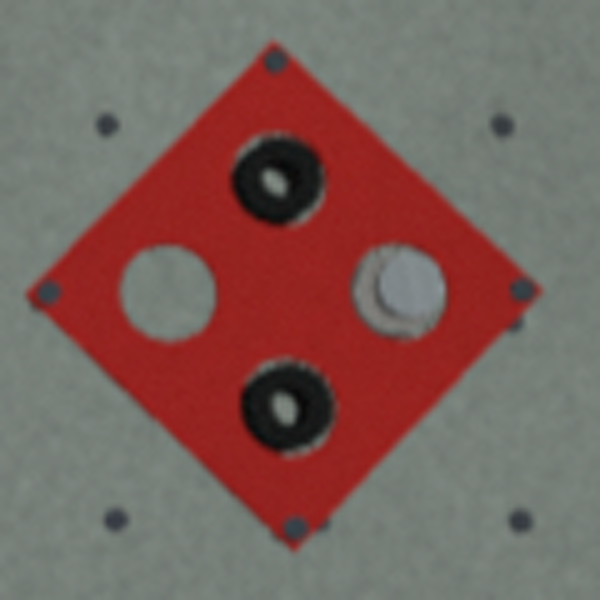

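View pics/z3.png

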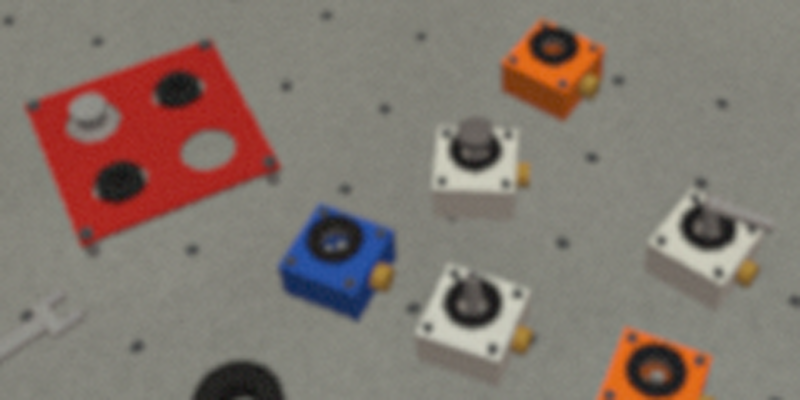

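Run:
```python
from h import *
for nm,box,zb in [('top0',(270,130,325,182),0),('scene0',(290,228,335,272),0)]:
    D=load(nm); fr=D[0].astype(int); m=(fr.max(2)<60).astype(np.uint8)
    M=np.zeros_like(m); x0,y0,x1,y1=box; M[y0:y1,x0:x1]=m[y0:y1,x0:x1]
    cs,_=cv2.findContours(M,cv2.RETR_EXTERNAL,cv2.CHAIN_APPROX_NONE); c=max(cs,key=cv2.contourArea)
    e=cv2.fitEllipse(cv2.convexHull(c)); pts=np.array([onz(D,*p[0],55.) for p in cv2.convexHull(c)])[:,:2].astype(np.float32)
    print(nm,'ring',e,onz(D,*e[0],55),cv2.fitEllipse(pts))
D=load('top0'); fr=D[0].astype(int)
w=((fr.min(2)>130)).astype(np.uint8); W=np.zeros_like(w); W[130:182,270:325]=w[130:182,270:325]
cs,_=cv2.findContours(W,0,1); c=max(cs,key=cv2.contourArea); r=cv2.minAreaRect(c); b=cv2.boxPoints(r)
bw=np.array([onz(D,*p,40.) for p in b]);print('block',bw.round(1).tolist(),bw.mean(0),np.linalg.norm(bw[0]-bw[1]),np.linalg.norm(bw[1]-bw[2]))
for nm in ['top0','scene0']:
    D=load(nm); fr=D[0].astype(int)
    red=((fr[:,:,0]>110)&(fr[:,:,1]<60)&(fr[:,:,2]<60)).astype(np.uint8)
    cs,_=cv2.findContours(red,cv2.RETR_CCOMP,cv2.CHAIN_APPROX_NONE)
    for c in cs:
        if cv2.contourArea(c)>100:
            p=np.array([onz(D,*q[0],25.) for q in c])[:,:2].astype(np.float32)
            e=cv2.fitEllipse(p); print(nm,cv2.contourArea(c),c.mean((0,1)),e, cv2.minAreaRect(p))
```

```text
top0 ring ((298.58306884765625, 154.25897216796875), (17.21339225769043, 17.772741317749023), 77.8977279663086) [611.00260883 157.25376398  55.        ] ((611.0606689453125, 157.2543487548828), (42.76462936401367, 43.068912506103516), 34.12229919433594)
scene0 ring ((311.4348449707031, 245.4451904296875), (12.837185859680176, 15.378887176513672), 91.41801452636719) [614.5257082  156.92234172  55.        ] ((614.28662109375, 156.84112548828125), (39.02880859375, 40.11374282836914), 162.9572296142578)
block [[577.5, 194.3, 40.0], [650.4, 191.5, 40.0], [646.7, 119.5, 40.0], [573.9, 122.8, 40.0]] [612.0979724  157.03180322  40.        ] 72.93780648484292 72.19208068279296
top0 189.5 [ 77.35555556 217.84444444] ((457.791748046875, 697.0431518554688), (37.93092346191406, 38.62787628173828), 118.64117431640625) ((457.54730224609375, 696.9990844726562), (39.78322982788086, 36.60345458984375), 4.271284103393555)
top0 5012.5 [437.17316017 199.32467532] ((509.2174072265625, -180.15357971191406), (206.86766052246094, 212.40101623535156), 96.91146850585938) ((508.8513488769531, -180.3003234863281
[... 2049 characters left out ...]
 190.16326531] ((509.16583251953125, -240.90513610839844), (52.7894287109375, 72.94733428955078), 131.55352783203125) ((510.59326171875, -242.1665496826172), (71.28211212158203, 54.65378952026367), 64.61767578125)
scene0 156.5 [222.75609756 181.85365854] ((455.09326171875, -182.45059204101562), (50.51371765136719, 52.59490966796875), 71.17884063720703) ((456.9229736328125, -181.17332458496094), (48.106597900390625, 53.262630462646484), 78.16727447509766)
scene0 427.5 [381.74285714  34.61142857] ((-668.2469482421875, 90.5739974975586), (34.29179763793945, 862.2228393554688), 98.02608489990234) ((-621.433349609375, 94.64894104003906), (722.1763305664062, 41.491188049316406), 7.589249610900879)
```

```bash
cat >> h.py <<'E'
def inc(t):
    o=ctrl.get_obs(); M=R.from_rotvec(o['orientation']).as_matrix()
    print('t',round(o['t'],2),'pos',o['ee_pos'].round(1),'ft',o['ft_force'].round(1),'w',round(o['width'],1),'q6',o['qpos'][5].round(2)); print('axes x',M[:,0].round(3),'y',M[:,1].round(3),'z',M[:,2].round(4)); d=M.T@(np.array(t)-o['ee_pos']); print('inc',d.round(1)); return d
E
python3 -c "
from h import *
inc([612,157,180])"
```

```text
t 0.15 pos [139.2 608.9 222.1] ft [0.1 0.3 0.1] w 88.0 q6 -0.02
axes x [-0.975  0.223 -0.   ] y [ 0.223  0.975 -0.001] z [-3.0e-04 -1.2e-03 -1.0e+00]
inc [-561.6 -335.1   42.5]
```

Request:
move_arm --increments '[0,-20,-12,-25,0,0,-65,-38,-35,0,100,-115,-68,-30,0,150,-165,-98,-15,0,180,-215,-128,0,0,180,-268,-160,0,0,180,-320,-191,10,0,180,-372,-222,20,0,180,-425,-253,25,0,180,-477,-285,30,0,180,-520,-310,36,0,180,-562,-335,42,0]'

```text
t: 1.65
ee_pos: [613.4, 155.4, 180.0]
orientation: [-0.353, -3.121, 0.002]
ft_force: [0.4, 0.6, 0.1]
width: 26.1
```

```bash
python3 -c "
from h import *
inc([612,157,150]); cap('wrist','w1')"
```

```text
t 1.65 pos [613.4 155.4 180. ] ft [0.4 0.6 0.1] w 26.1 q6 -1.12
axes x [-0.975  0.223  0.   ] y [ 0.223  0.975 -0.001] z [-6.0e-04 -1.1e-03 -1.0e+00]
inc [ 1.7  1.3 30. ]
```

View pics/w1.png

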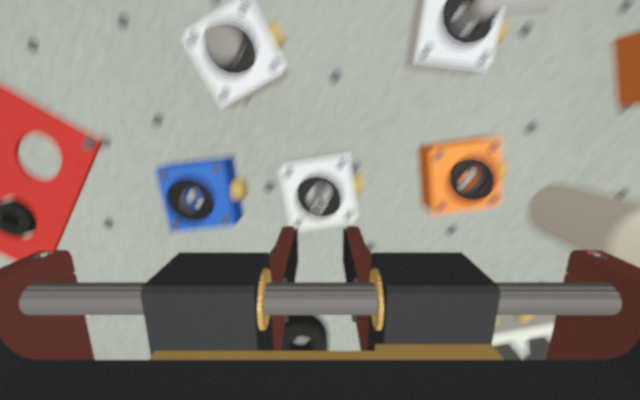

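Run:
```python
from h import *
D=load('w1'); fr=D[0].astype(int); print(D[1].round(3).tolist())
w=(fr.min(2)>170).astype(np.uint8); W=np.zeros_like(w); W[145:240,270:365]=w[145:240,270:365]
c=max(cv2.findContours(W,0,1)[0],key=cv2.contourArea); b=cv2.boxPoints(cv2.minAreaRect(c)); bw=np.array([onz(D,*p,40.) for p in b]); print('blk',b.tolist(),bw.mean(0),np.linalg.norm(bw[0]-bw[1]),np.linalg.norm(bw[1]-bw[2]))
m=(fr.max(2)<75).astype(np.uint8); M=np.zeros_like(m); M[165:225,290:350]=m[165:225,290:350]
c=max(cv2.findContours(M,0,1)[0],key=cv2.contourArea);p=np.array([onz(D,*q[0],55.) for q in cv2.convexHull(c)])[:,:2].astype(np.float32);print('ring',cv2.fitEllipse(p),cv2.minEnclosingCircle(p))
r=((fr[:,:,0]>110)&(fr[:,:,1]<70)&(fr[:,:,2]<70)).astype(np.uint8)
for c in cv2.findContours(r,cv2.RETR_CCOMP,1)[0]:
    if cv2.contourArea(c)>600:
        p=np.array([onz(D,*q[0],25.) for q in c])[:,:2].astype(np.float32); print(c.mean((0,1)),cv2.fitEllipse(p))
cv2.imwrite('pics/z4.png',cv2.resize(D[0][140:240,250:390],(700,500),interpolation=cv2.INTER_CUBIC)[:,:,::-1])
```

```text
[[0.224, 0.944, 0.242, 546.938], [0.975, -0.216, -0.057, 171.825], [-0.002, 0.248, -0.969, 341.658], [0.0, 0.0, 0.0, 1.0]]
blk [[270.0, 145.0], [364.0, 145.0], [364.0, 239.0], [270.0, 239.0]] [614.53919948 152.66843618  40.        ] 93.03401628000974 99.33440763913961
ring ((613.9741821289062, 154.9921417236328), (34.333885192871094, 42.09695053100586), 139.25344848632812) ((611.1473388671875, 151.78863525390625), 17.102745056152344)
[ 35.97719298 185.14736842] ((531.215576171875, -132.38475036621094), (96.97455596923828, 187.46902465820312), 56.14565658569336)
[ 41.39520958 157.        ] ((513.6697387695312, -122.23289489746094), (49.602317810058594, 61.02491760253906), 58.117698669433594)
```

View pics/z4.png

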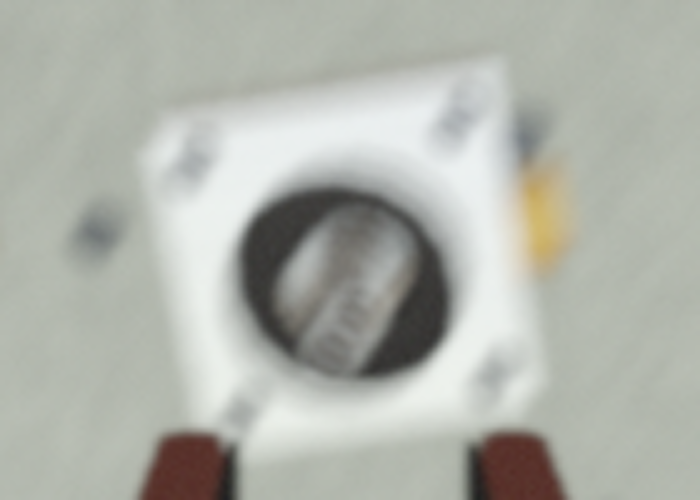

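Request:
move_arm --increments '[180,0,1,20,0,180,0,1,30,0,180,0,1,30,0,180,0,1,30,0]'

```text
t: 2.2
ee_pos: [616.9, 153.6, 149.7]
orientation: [0.354, 3.119, -0.004]
ft_force: [0.4, 0.1, 0.4]
width: 25.9
```

Run:
```python
from h import *
print(ctrl.get_obs()['qvel'].round(4)); inc([613,156.5,56])
D=cap('wrist','w2')
cv2.imwrite('pics/z5.png',cv2.resize(D[0][130:270,230:410],(720,560),interpolation=cv2.INTER_CUBIC)[:,:,::-1])
```

```text
[-0.0048 -0.01   -0.0086 -0.0005  0.0005 -0.0015]
t 2.2 pos [616.9 153.6 149.7] ft [0.4 0.1 0.4] w 25.9 q6 -1.12
axes x [-0.975  0.224 -0.002] y [ 0.224  0.975 -0.002] z [ 0.0019 -0.0026 -1.    ]
inc [ 4.7  2.1 93.7]
```

View pics/z5.png

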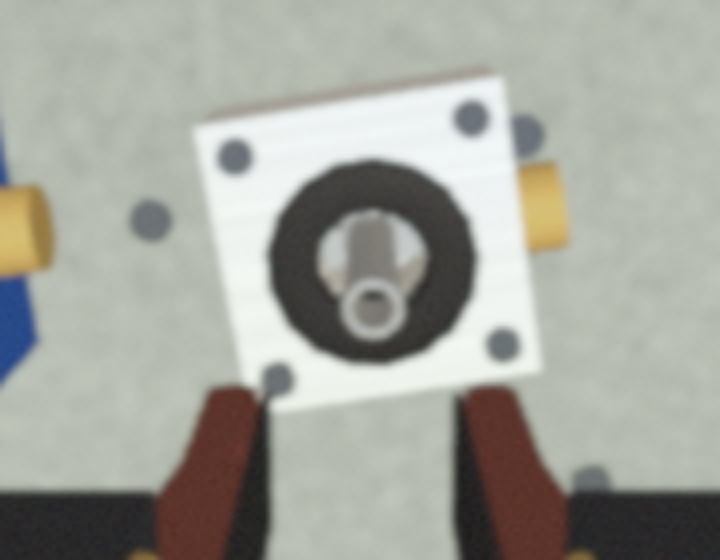

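Run:
```python
from h import *
D=load('w2'); fr=D[0].astype(int)
m=(fr.max(2)<85).astype(np.uint8); M=np.zeros_like(m); M[165:224,290:355]=m[165:224,290:355]
c=max(cv2.findContours(M,0,1)[0],key=cv2.contourArea);print(cv2.boundingRect(c));p=np.array([onz(D,*q[0],55.) for q in cv2.convexHull(c)])[:,:2].astype(np.float32);print('ring',cv2.fitEllipse(p))
print('tubetop',onz(D,230+373/4,130+308/4,89.))
w=(fr.min(2)>185).astype(np.uint8); c=[onz(D,230+x/4,130+y/4,40.) for x,y in [(195,128),(500,78),(542,370),(250,412)]]; print(np.mean(c,0),np.linalg.norm(c[0]-c[1]),np.linalg.norm(c[1]-c[2]))
d=inc([613,156.5,150])
print(proj(D,ctrl.get_obs()['ee_pos']))
```

```text
(298, 171, 50, 49)
ring ((610.8215942382812, 157.97654724121094), (43.54963684082031, 44.15806198120117), 95.19576263427734)
tubetop [611.54461334 158.15460593  89.        ]
[611.810957   158.19711411  40.        ] 69.3877792355455 69.65406515798772
t 2.25 pos [617.2 153.5 150. ] ft [-0.8 -0.1 -0. ] w 25.6 q6 -1.12
axes x [-0.975  0.224 -0.003] y [ 0.224  0.975 -0.002] z [ 0.0025 -0.0025 -1.    ]
inc [ 4.7  1.9 -0. ]
(np.float64(318.4729153463052), np.float64(246.6033633563907))
```

Run:
```python
from h import *
inc([611.7,156.8,105])
```

```text
t 2.25 pos [617.2 153.5 150. ] ft [-0.8 -0.1 -0. ] w 25.6 q6 -1.12
axes x [-0.975  0.224 -0.003] y [ 0.224  0.975 -0.002] z [ 0.0025 -0.0025 -1.    ]
inc [ 6.2  2.  45. ]
```

Request:
move_arm --increments '[180,3,1,20,0,180,6.2,2,40,0,180,6.2,2,45,0,180,6.2,2,45,0]'

```text
t: 2.75
ee_pos: [611.9, 157.0, 105.4]
orientation: [0.353, 3.118, -0.003]
ft_force: [-0.2, 0.0, 0.2]
width: 25.6
```

Run:
```python
from h import *
inc([611.7,156.8,62])
D=cap('wrist','w3')
cv2.imwrite('pics/z6.png',cv2.resize(D[0][130:270,230:410],(720,560),interpolation=cv2.INTER_CUBIC)[:,:,::-1])
```

```text
t 2.75 pos [611.9 157.  105.4] ft [-0.2  0.   0.2] w 25.6 q6 -1.11
axes x [-0.975  0.224 -0.003] y [ 0.224  0.975 -0.002] z [ 0.0029 -0.0024 -1.    ]
inc [ 0.3 -0.2 43.4]
```

View pics/z6.png

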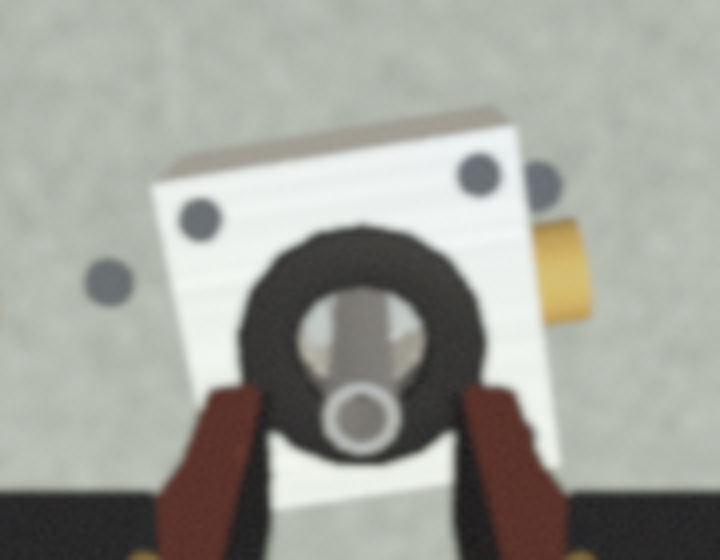

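Run:
```python
from h import *
D=load('w3'); print(onz(D,230+361/4,130+416/4,89.)); inc([611.7,156.8,60])
```

```text
[611.1233263  158.21283144  89.        ]
t 2.8 pos [612.3 157.  105.8] ft [0.1 0.3 0.1] w 25.9 q6 -1.11
axes x [-0.975  0.224 -0.004] y [ 0.224  0.975 -0.001] z [ 0.0037 -0.0022 -1.    ]
inc [ 0.7 -0.3 45.8]
```

Request:
move_arm --increments '[180,0.3,0,20,0,180,0.3,0,38,0,180,0.3,0,46,0,180,0.3,0,50,0,180,0.3,0,54,0,180,0.3,0,57,0,180,0.3,0,58.5,0,180,0.3,0,58.5,0]'

```text
t: 3.8
ee_pos: [612.7, 157.0, 47.5]
orientation: [0.353, 3.117, -0.002]
ft_force: [0.2, -0.3, 1.0]
width: 25.7
```

Run:
```python
from h import *
inc([611.7,156.8,47])
D=cap('wrist','w4')
cv2.imwrite('pics/z7.png',cv2.resize(D[0][130:270,230:410],(720,560),interpolation=cv2.INTER_CUBIC)[:,:,::-1])
```

```text
t 3.8 pos [612.7 157.   47.5] ft [ 0.2 -0.3  1. ] w 25.7 q6 -1.11
axes x [-0.975  0.224 -0.005] y [ 0.224  0.975 -0.001] z [ 0.0049 -0.002  -1.    ]
inc [ 0.9 -0.5  0.5]
```

View pics/z7.png

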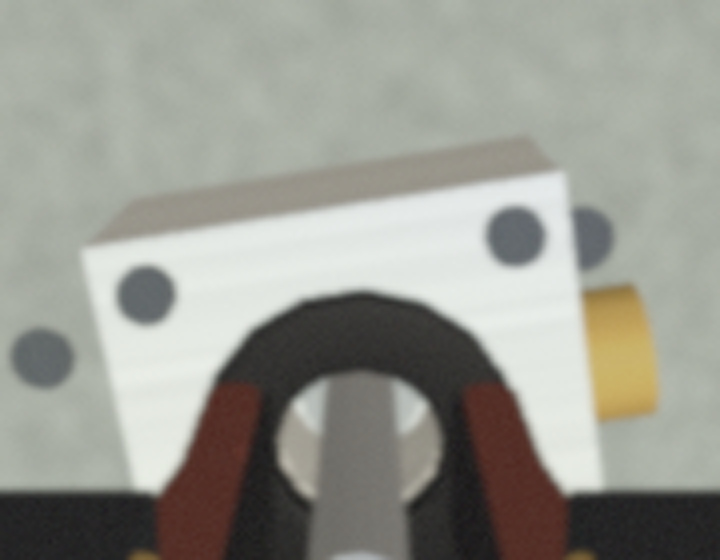

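Request:
move_arm --increments '[180,0.5,0,1,0,180,0.5,0,2,0,180,0.5,0,3,0,180,0.5,0,3,0]'

```text
t: 4.35
ee_pos: [613.1, 157.2, 47.1]
orientation: [0.353, 3.115, -0.002]
ft_force: [-8.7, -3.3, 22.8]
width: 26.2
```

Request:
move_arm --increments '[180,1,0,-4,0,180,1.5,0,-9,0,180,1.5,0,-9,0,255,1.5,0,-9,0,255,1.5,0,-9,0,255,1.5,0,-9,0,255,1.5,0,-9,0]'

```text
t: 5.22
ee_pos: [611.5, 157.5, 55.9]
orientation: [0.353, 3.115, -0.002]
ft_force: [0.2, -0.3, -0.0]
width: 11.3
```

Run:
```python
from h import *
inc([611.7,156.8,62])
D=cap('wrist','w5')
cv2.imwrite('pics/z8.png',cv2.resize(D[0][130:270,230:410],(720,560),interpolation=cv2.INTER_CUBIC)[:,:,::-1])
```

```text
t 5.22 pos [611.5 157.5  55.9] ft [ 0.2 -0.3 -0. ] w 11.3 q6 -1.11
axes x [-0.975  0.224 -0.007] y [ 0.224  0.975 -0.   ] z [ 0.0064 -0.0019 -1.    ]
inc [-0.4 -0.6 -6.1]
```

View pics/z8.png

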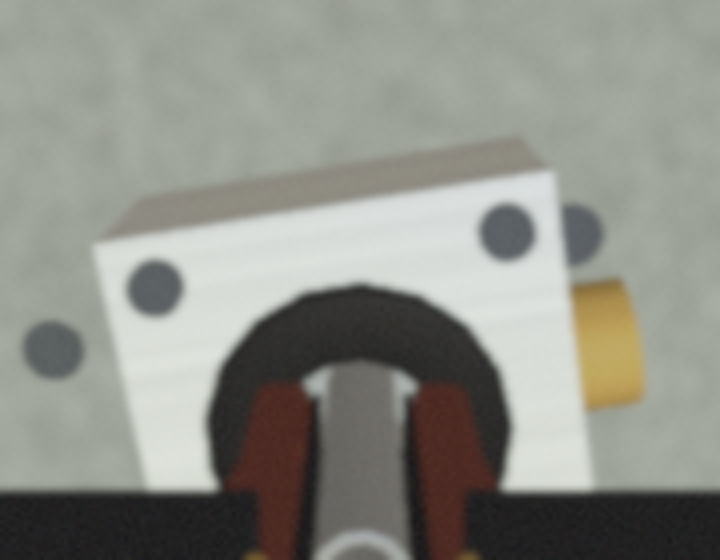

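Request:
move_arm --increments '[255,0,0,-4,0,255,0,0,-10,0,255,0,0,-18,0,255,-0.2,0,-28,0,255,-0.3,0,-40,0,255,-0.4,0,-55,0,255,-0.5,0,-70,0,255,-0.6,0,-90,0,255,-0.6,0,-90,0]'

```text
t: 6.4
ee_pos: [612.9, 157.9, 148.3]
orientation: [0.353, 3.111, 0.0]
ft_force: [-0.3, 0.7, 0.4]
width: 11.5
```

Run:
```python
from h import *
inc([511,-123,146])
cap('scene','s2')
D=cap('wrist','w6')
a=load('s2')[0][155:275,170:410]
cv2.imwrite('pics/z9.png',cv2.resize(a,(800,400),interpolation=cv2.INTER_CUBIC)[:,:,::-1])
```

```text
t 6.4 pos [612.9 157.9 148.3] ft [-0.3  0.7  0.4] w 11.5 q6 -1.11
axes x [-0.975  0.224 -0.01 ] y [0.224 0.975 0.001] z [ 1.030e-02 -9.000e-04 -9.999e-01]
inc [  36.4 -296.5    1.6]
```

View pics/z9.png

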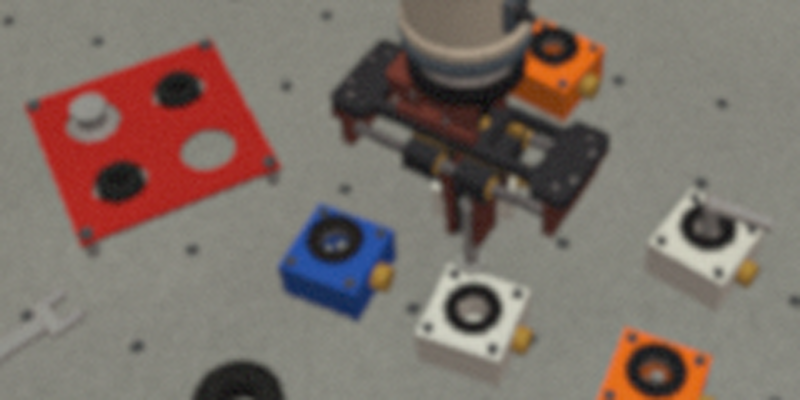

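View pics/w6.png

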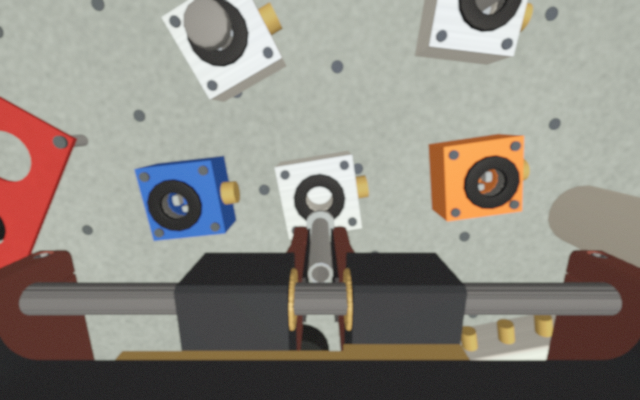

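Request:
move_arm --increments '[255,3,-20,0,0,255,8,-60,0,0,255,13,-105,0,0,255,18,-150,0,0,255,24,-195,1,0,255,29,-235,1,0,255,33,-270,1,0,255,35,-288,1,0,255,36.4,-296.5,1,0,255,36.4,-296.5,1,0,255,36.4,-296.5,1,0]'

```text
t: 7.88
ee_pos: [509.9, -122.6, 145.0]
orientation: [0.352, 3.115, -0.001]
ft_force: [-0.2, -0.3, -0.6]
width: 11.2
```

Run:
```python
from h import *
D=cap('wrist','w7'); inc([511,-123,45]); fr=D[0].astype(int)
r=((fr[:,:,0]>110)&(fr[:,:,1]<70)&(fr[:,:,2]<70)).astype(np.uint8)
for c in cv2.findContours(r,cv2.RETR_CCOMP,1)[0]:
    if cv2.contourArea(c)>600:
        p=np.array([onz(D,*q[0],25.) for q in c])[:,:2].astype(np.float32); print(c.mean((0,1)),cv2.fitEllipse(p))
cap('top','t7')
```

```text
t 7.92 pos [ 510.  -122.5  144.9] ft [ 0.6 -0.1 -0.4] w 11.5 q6 -1.6
axes x [-0.975  0.223 -0.007] y [ 0.223  0.975 -0.   ] z [ 0.0069 -0.0016 -1.    ]
inc [ -0.4  -0.3 100. ]
```

View pics/w7.png

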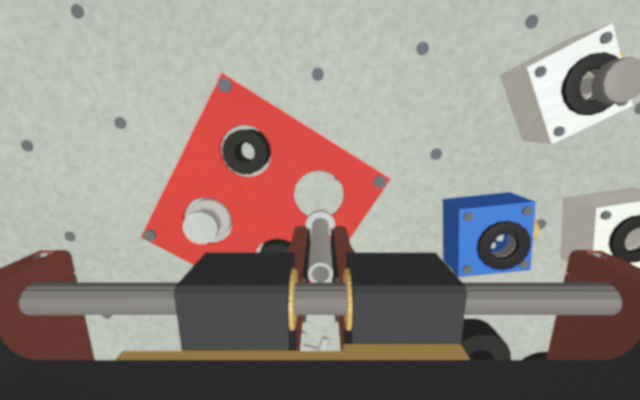

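Run:
```python
from h import *
D=load('w7'); fr=D[0].astype(int)
r=((fr[:,:,0]-fr[:,:,1])>60).astype(np.uint8)
pts=[]
for y in range(165,208):
    row=np.where(r[y,280:360]==0)[0]
    if len(row)>8: pts+= [(280+row[0]-.5,y),(280+row[-1]+.5,y)]
p=np.array([onz(D,u,v,25.)[:2] for u,v in pts]); A=np.c_[2*p,np.ones(len(p))]; s=np.linalg.lstsq(A,(p**2).sum(1),rcond=None)[0]
print(pts[0],pts[-2:],s[:2],np.sqrt(s[2]+s[:2]@s[:2]))
print(proj(D,[510.,-122.5,145]))
```

```text
(np.float64(312.5), 171) [(np.float64(297.5), 207), (np.float64(339.5), 207)] [ 508.76588132 -123.11019286] 23.750275867616857
(np.float64(318.6071945631735), np.float64(246.02169802077978))
```

Run:
```python
from h import *
inc([509.2,-123.6,43])
```

```text
t 7.97 pos [ 510.  -122.5  145. ] ft [ 0.3  0.1 -0.5] w 11.6 q6 -1.6
axes x [-0.975  0.223 -0.007] y [ 0.223  0.975 -0.   ] z [ 0.0069 -0.0017 -1.    ]
inc [  1.2  -1.2 102. ]
```

Request:
move_arm --increments '[255,0,-1,15,0,255,0,-1,40,0,255,0,-1,62,0,255,0,-1,80,0,255,0,-1,92,0,255,0,-1,99,0,255,0,-1,101,0,255,0,-1,102,0,255,0,-1,102,0]'

```text
t: 9.1
ee_pos: [510.7, -123.8, 43.4]
orientation: [0.351, 3.114, -0.002]
ft_force: [0.4, -0.3, 0.1]
width: 11.2
```

Run:
```python
from h import *
inc([509.2,-123.6,41])
D=cap('wrist','w8'); cap('scene','s8')
```

```text
t 9.1 pos [ 510.7 -123.8   43.4] ft [ 0.4 -0.3  0.1] w 11.2 q6 -1.61
axes x [-0.975  0.223 -0.008] y [ 0.223  0.975 -0.   ] z [ 0.0077 -0.0019 -1.    ]
inc [ 1.6 -0.2  2.4]
```

View pics/w8.png

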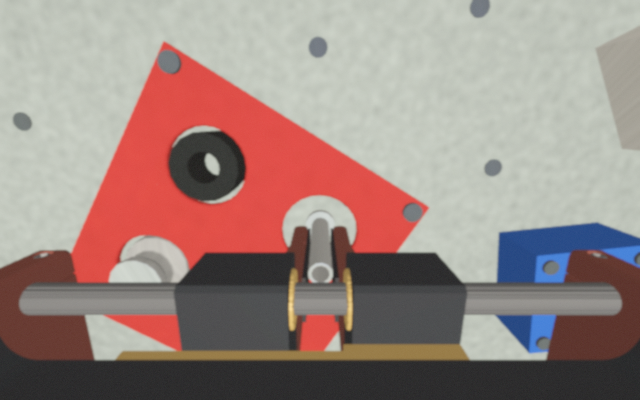

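Request:
move_arm --increments '[255,1,0,1,0,255,1.4,0,2,0,255,1.4,0,2.5,0,255,1.4,0,2.5,0]'

```text
t: 9.7
ee_pos: [509.3, -123.4, 40.8]
orientation: [0.351, 3.114, -0.002]
ft_force: [-0.3, 0.1, -0.3]
width: 11.5
```

Request:
move_arm --increments '[255,0,0,0.5,0,255,0,0,1,0,255,0,0,1.5,0,255,0,0,1.5,0]'

```text
t: 10.2
ee_pos: [509.8, -123.5, 40.5]
orientation: [0.351, 3.113, -0.002]
ft_force: [-3.0, 1.3, 13.6]
width: 11.4
```

Request:
move_arm --increments '[255,0,0,0.2,0,255,0,0,0.2,0,150,0,0,0.2,0,150,0,0,0.2,0,150,0,0,0.2,0,150,0,0,0.2,0]'

```text
t: 10.95
ee_pos: [509.7, -123.5, 40.2]
orientation: [0.351, 3.114, -0.002]
ft_force: [-0.6, 0.0, 1.1]
width: 36.1
```

Run:
```python
from h import *
inc([509.2,-123.6,141])
D=cap('wrist','w9')
```

```text
t 10.95 pos [ 509.7 -123.5   40.2] ft [-0.6  0.   1.1] w 36.1 q6 -1.61
axes x [-0.975  0.223 -0.008] y [ 0.223  0.975 -0.   ] z [ 0.0081 -0.002  -1.    ]
inc [  -0.4   -0.2 -100.8]
```

View pics/w9.png

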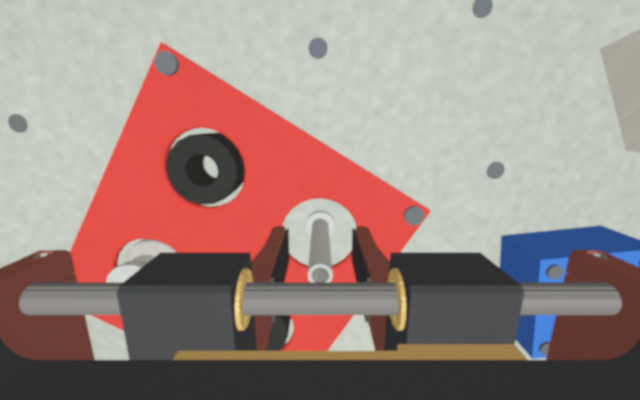

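Standing and released. Retreat straight up, then clear of the view.

Request:
move_arm --increments '[150,0,0,-8,0,150,0,0,-25,0,150,0,0,-50,0,150,0,0,-80,0,150,0,0,-115,0,150,0,0,-150,0,150,25,20,-170,0,150,60,60,-180,0,150,80,100,-180,0,150,80,120,-180,0,150,80,120,-180,0]'

```text
t: 12.38
ee_pos: [457.2, 12.6, 220.8]
orientation: [0.347, 3.112, -0.001]
ft_force: [0.5, 0.4, 0.3]
width: 35.9
```

Run:
```python
from h import *
inc([509.2,-123.6,141])
D=cap('top','t9');D2=cap('scene','s9')
a=cv2.resize(D[0][140:260,380:500],(400,400),interpolation=cv2.INTER_CUBIC)
b=cv2.resize(D2[0][155:235,170:250],(400,400),interpolation=cv2.INTER_CUBIC)
cv2.imwrite('pics/z10.png',np.hstack([a,b])[:,:,::-1])
for z in (0,74): print(z,proj(D,[509.3,-123.5,z]),proj(D2,[509.3,-123.5,z]))
```

```text
t 12.38 pos [457.2  12.6 220.8] ft [0.5 0.4 0.3] w 35.9 q6 -1.34
axes x [-0.975  0.22  -0.01 ] y [0.22  0.975 0.   ] z [ 0.0101 -0.002  -0.9999]
inc [ -79.9 -121.4   80.6]
0 (np.float64(411.1993265959534), np.float64(199.65109539645243)) (np.float64(234.07153078244852), np.float64(204.06449596374682))
74 (np.float64(417.38460402502244), np.float64(194.6945331561457)) (np.float64(229.52112798488514), np.float64(187.63693715764896))
```

View pics/z10.png

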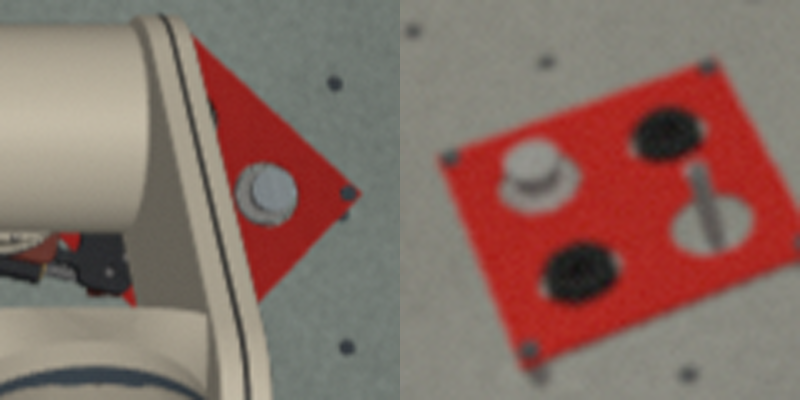

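View pics/s9.png

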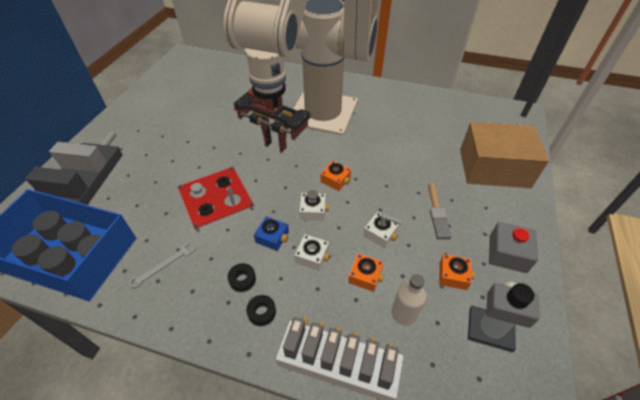

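```bash
python3 -c "
from h import *
print(ctrl.get_obs()['qvel'].round(3)); print(ctrl.close_job())"
```

```text
[-0.016  0.01   0.004 -0.001 -0.002  0.001]
the job is handed in; nothing more can be done
None
```

The tube is out of its fitting and standing upright in the empty nest hole. The job was handed in at about 12.5 s, with the gripper well clear.

- **Ring:** I straddled the tube and pushed the collet ring to its hard stop. The fingertips read z = 47.1 mm with 22.8 N, against 47 mm for fully down.
- **Tube out:** I gripped the tube with the ring down (11.3 mm opening) and pulled it straight up. There was no notable force at the end of the lift.
- **Placing:** I lowered the tube until bench contact, which showed as 13.6 N at the expected height. I let go and backed off straight up.

**Last checks:**
- The final scene picture shows the tube upright in the hole, its foot within about 1 pixel of where I calculated it should be.
- The hub is in its hole, and the rubber rings and other blocks look undisturbed.
- In the last top picture the arm hid the tube, so only the scene view confirms its final pose.
- The cameras disagreed on the hole centre by up to about 5 mm. The hole is 48 mm across and the foot 20 mm, so this left ample room.

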